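Clamp a valve body in a hand-pumped hydraulic vice

ROBOT

A 7-joint arm with a two-finger parallel gripper is mounted at the origin on the work surface. World frame = base frame: x ahead of the robot, y to its left, z up, the work surface at z = 0. Lengths are in m, angles in rad, forces in N, time in s.
With the tool pointing down it reaches from about 0.4 to 0.85 m from the base axis. Payload 10.4 kg.
Tool frame: the origin (TCP) lies between the finger pads; the fingertips stand manip.tip_extent ahead of it and the grasp point (between the pads) lies 6 mm ahead of it (manip.tip_extent is the distance from the TCP to the fingertips, in m); z points along the fingers, y is the line along which they close (so a half turn about z gives the same grasp; the last joint's range is limited). The gripper opens to 85 mm and grips with 20 to 120 N. Pads are 22 mm wide; open, the fingers measure 114 mm over their backs; the gripper's body (76 mm by 85 mm) begins 54 mm behind the grasp point. The pads swing forward as they close: fully open they stand 13 mm farther back than shut.
Start: joints at [-1.279, 0.332, -0.065, 1.46, 0.022, 1.35, -0.088], TCP at [0.194, 0.594, 0.256] pointing down, gripper open.
Joint ranges: [-2.6, 2.6], [-0.5, 2.12], [-1.47, 1.34], [0.16, 2.42], [-1.27, 4.41], [0.06, 2.06], [-2.6, 2.6]. Speed limits (rad/s): [2.22, 2.22, 2.79, 2.79, 3.14, 3.14, 3.14].

INTERFACE

Orientations are given as a unit quaternion [x, y, z, w].
In Python, from workcell import get_obs, optics, workorder, manip gives the robot as it stands.
- The arm moves only by the tool jog_arm, never from a script. Its argument "increments" is a list of rows, each a list of 7 numbers: the shift along the tool's x, y, z in m, then the turn, a rotation vector about the tool's x, y, z in rad, then the opening, from -1 (shut) to 1 (fully open). A call has 1 to 5 rows; each row is the pose to reach, as a shift and turn from the pose commanded when the call began, along the tool's axes at that moment; what a row does not reach only later rows make up. A row lasts 1/12 s, in which the tool goes at most 41.7 mm and 7.16 degrees, less where a joint would pass 70% of its speed; a pose out of reach is approached as far as the arm can. A call with a gripper value outside its range is refused whole. The fingers move at their own pace and stop on an object; "grip_force" is the grip in N (left out, the last holds). Time passes only in rows, so rows that repeat a pose let the fingers close. It gives the time, the measured TCP pose, the force, the opening and the grip force at its end, in the units of the state.
- get_obs(): the state, without advancing time (a new reading comes with each control period).
- optics.camera(name): name is "side" or "top" or "wrist"; returns a dict with "color" (384x512x3 uint8, red, green, blue), "depth" (384x512 float32, m along the optical axis (not along the pixel's ray), 0 where there is no reading), "K" (3x3 intrinsics, pixels), "R" (3x3) and "t" (3): a world point X has camera coordinates R X + t. Camera axes: x right, y down, z forward; pixel columns grow to the right and rows downward; lengths in m; the calibration is good to about 2 mm. A picture is of the moment at which its call begins.
- workorder.hand_in(): hands the job in; it is judged then, once.
The state is a dict: "clock": time; "joint_pos": joint angles; "joint_velocities": joint speeds; "tau": joint torques, N m; "position": TCP position; "ee_rot": TCP orientation; "ft_force": force on the tool from outside, world axes, zero at the start; "torque": the same for the moment, N m; "grip_width": opening from 0.0 (shut) to 1.0 (fully open); "grasp_force": force on a finger pad.
Only numpy, scipy, OpenCV 4.12 (cv2) and the standard library are available. Lean on these libraries where they do the work, as an engineer would, in place of code of your own. Each camera call takes 0.05 s, during which the arm holds its last target. There are 200 camera calls.

TASK

Stand the square aluminium valve body upright on the bed of the red hydraulic bench vice, between its two jaws with its flats facing them, and let go. Then pump the vice's sprung lever through full strokes, all the way down and letting it rise all the way back each time, until the moving jaw has clamped the body and the lever goes firm part-way down; don't force the lever beyond that. Leave the lever up, and leave everything else on the bench where it is.

Things in the scene. Friction and masses are not known exactly. Their poses are not given: they have to be found in the camera images.
- valve_body: Loose workpiece, grey aluminium, 0.7 kg: a 56 x 56 mm square block, 70 mm tall, with a coaxial round neck on top, 40 mm across, from 70 to 112 mm above the underside; take it by the neck. Origin: centre of its underside, z up, x and y square to its flats. It starts upright at one of three places on the left, swapped with a white jar and a brass coupling.
- vice: Red bench vice, bolted down. Base plate 150 (x) x 400 (y) x 20 mm thick. Origin: centre of its underside, z up. It clamps along its own y. Fixed jaw: green pad, face at y = +130 mm, 100 mm wide, 72 high (95 mm the block behind); it yields 3 mm at 90 N. Pump housing at y -175 to -35, x -50 to 50, up to z 120 mm; lever lugs on it up to z 185, a gauge to z 202 at y = -155.
- jaw: Moving steel jaw, 90 mm wide, 22 to 72 mm above the vice's underside. Origin: on its clamping face, mid-width, at bed height; axes as the vice. Only pumping moves it, along the vice's +y: about 12 mm a full stroke (the first 2 to 14), and friction (60 N) holds it. A stroke begun before the lever is back up gains nothing. Gap between the jaws at the start: 87 to 108 mm.
- bed (a point): Point on the vice's bed (the top of its base plate, 20 mm above the bench), on the vice's centre line, 60 mm from the fixed jaw's pad.
- lever (a joint): Pump lever: 0 = fully up (grip end 0.45 rad above level), 0.80 = fully down (0.35 below). Full stroke: past 0.70 and back under 0.08; a spring lifts it in about a second. Pushed at the grip it takes up to 6 N free and 10 to 15 N as the jaw advances; on the work this climbs steeply. About 20 N is firm (about 50 N on the work): stop there. 45 N damages it.
- lever_grip (a point): Middle of the upper face of the lever's black rubber grip (100 x 34 x 22 mm thick), 155 mm from the pivot along the lever and 11 mm above its centre line; moves with the lever. The pivot axis lies along the vice's y at x = 0, z = 170 mm in the vice's frame; the lever points to the vice's -x, at y = -100 mm.
- grease_jar: White jar with a blue lid, 68 mm across, 85 mm tall; leave it. Origin: centre of its underside.
- brass_coupling: Round brass coupling, 66 mm across, 85 mm tall; leave it. Origin: centre of its underside.
- spanner: Steel spanner 200 mm long, on the right; leave it. Origin: centre of its underside.
- copper_washer: Flat copper ring 64 mm across, near the robot; leave it. Origin: centre of its underside.
- caliper: Steel caliper 200 mm long, near the robot; leave it. Origin: centre of its underside.
- spray_can: Blue and yellow spray can, 200 mm tall, on the right; leave it. Origin: centre of its underside.
- oil_bottle: Yellow oil bottle, 190 mm tall, on the right; leave it. Origin: centre of its underside.
Mind the look-alikes: they are no part of the job. What is shaped like the valve_body but pink or turquoise is not meant.

How it is judged:
By the outcome, as a careful person would: the job done as asked, in the order asked, and still so for the second after the job is handed in, with the robot touching nothing.
It also fails if it takes over 59 s, if anything falls off the work surface, if the arm or the gripper's body presses on something with over 40 N, if the wrist force passes 120 N, or if a joint passes its speed limit or range.

## Working session

There is one attempt and no reset: what is moved stays moved. The work goes in short steps, Python scripts to look and compute and a tool call to move; the robot and the scene stay as the last step left them, time stands still between calls to the robot, and variables do not carry over. Pictures are saved under pics/ and viewed, at most 10 in all, crops included, and the job is handed in when it is done.

Besides the shell and the picture viewer there is one more tool, called after "Request:" as name([rows], argument=value, ...), one row to a line, values as JSON. jog_arm: Moves the arm, as the interface text tells. Its arguments: {"type":"object","properties":{"increments":{"type":"array"},"grip_force":{"type":"number"}},"required":["increments"]}

```bash
mkdir -p pics; ls
python3 - <<'E'
from workcell import get_obs, optics, workorder, manip
import cv2,numpy as np
for n in("top","side"):
    c=optics.camera(n); np.savez(f"{n}0.npz",**c)
    cv2.imwrite(f"pics/{n}0.png",cv2.resize(c["color"][:,:,::-1],(800,600),interpolation=cv2.INTER_CUBIC))
print(manip.tip_extent,get_obs())
E
```

```text
pics
0.025 {'clock': 0.1, 'joint_pos': array([-1.27860661,  0.3327814 , -0.06472954,  1.46086084,  0.02158133,
        1.34988028, -0.08850491]), 'joint_velocities': array([-1.60221194e-04, -2.64682260e-03,  8.82532155e-04, -1.07065295e-03,
       -4.99406134e-04,  5.94168256e-05,  1.28835729e-04]), 'tau': array([ 1.68784496e-03, -6.26738548e+01,  4.93472291e-02, -3.92434859e+01,
        1.64129067e-02,  6.90919798e-03, -7.03177463e-06]), 'position': array([0.19339627, 0.59400924, 0.25561089]), 'ee_rot': array([ 1.56726905e-01,  9.87641785e-01, -6.12087250e-04, -8.29632893e-05]), 'ft_force': array([-0.10775696, -0.28930146,  0.0987443 ]), 'torque': array([0.00820678, 0.03617548, 0.00959635]), 'grasp_force': 0.0, 'grip_width': 1.0006438053966327}
```

View pics/top0.png

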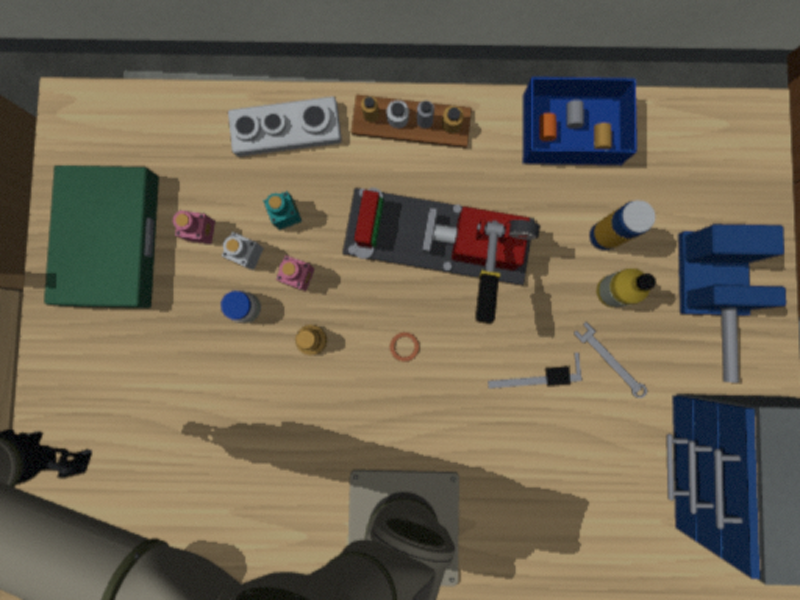

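View pics/side0.png

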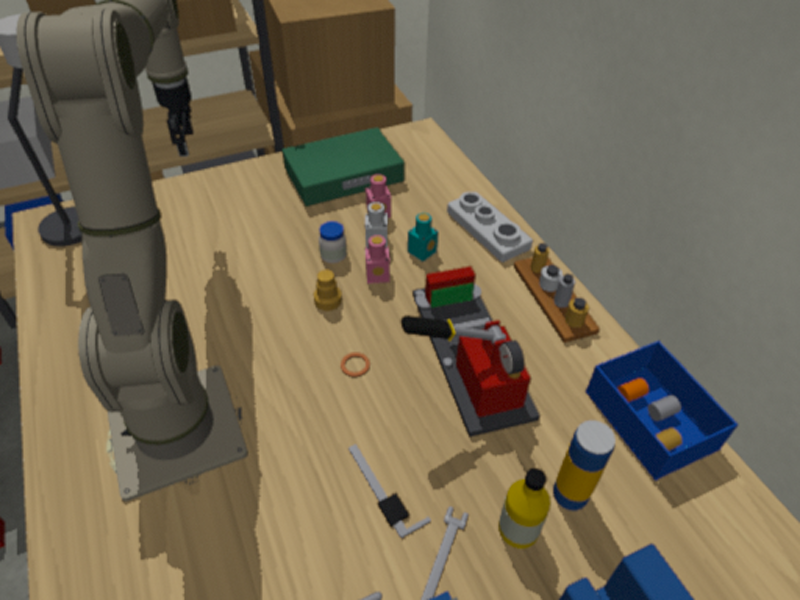

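The top view shows the grey valve body at about (240,250), between the pink look-alikes at (190,225) and (293,272). The turquoise one is at (282,208). The vice is at about (440,235), with its green fixed pad at the left (378,222) and the lever grip at (487,298). The side view agrees.

```bash
cat > h.py <<'E'
import numpy as np,cv2
def cloud(c):
    d=c["depth"];v,u=np.mgrid[:d.shape[0],:d.shape[1]]
    p=np.stack([(u-c["K"][0,2])/c["K"][0,0]*d,(v-c["K"][1,2])/c["K"][1,1]*d,d],-1)
    return (p-c["t"])@c["R"]
def rect(xy):
    r=cv2.minAreaRect((xy*1000).astype(np.float32)); return np.round(r[0],1),np.round(r[1],1),round(r[2],2)
E
python3 - <<'E'
from h import *
np.set_printoptions(suppress=True,precision=4)
C={n:np.load(n+"0.npz") for n in("top","side")}
P={n:cloud(C[n]) for n in C}
def at(n,x,y): return P[n][int(y*.64),int(x*.64)]
for x,y in [(240,250),(235,242),(190,225),(293,272),(282,208),(378,222),(487,298),(350,250),(530,280),(360,190)]: print((x,y),at("top",x,y))
print("cam t",-C["top"]["R"].T@C["top"]["t"],C["top"]["K"][0,0])
v=at("top",238,245)
for n in P:
    p=P[n].reshape(-1,3);col=C[n]["color"].reshape(-1,3).astype(int)
    sat=np.ptp(col,axis=1)
    m=np.linalg.norm(p[:,:2]-v[:2],axis=1)<.05
    a=p[m&(p[:,2]>.104)&(p[:,2]<.12)]; print(n,"neck",len(a),a.mean(0),rect(a[:,:2]))
    a=p[m&(p[:,2]>.064)&(p[:,2]<.076)]; print(n,"shoulder",len(a),a.mean(0),rect(a[:,:2]))
    a=p[m&(p[:,2]>.02)&(p[:,2]<.12)]; print(n,"all",len(a),rect(a[:,:2]))
# vice
p=P["top"].reshape(-1,3);col=C["top"]["color"].reshape(-1,3).astype(int)
g=at("top",440,235)
m=np.linalg.norm(p[:,:2]-g[:2],axis=1)<.27
a=p[m&(p[:,2]>.014)&(p[:,2]<.03)&(np.ptp(col,axis=1)<25)];print("base",len(a),rect(a[:,:2]))
a=p[m&(p[:,2]>.088)&(p[:,2]<.102)&(col[:,0]>2*col[:,1])];print("fixedjaw",len(a),a.mean(0),rect(a[:,:2]))
a=p[m&(p[:,2]>.112)&(p[:,2]<.128)&(col[:,0]>2*col[:,1])];print("housing",len(a),a.mean(0),rect(a[:,:2]))
a=p[m&(p[:,2]>.064)&(p[:,2]<.08)&(np.ptp(col,axis=1)<25)];print("jaw",len(a),a.mean(0),rect(a[:,:2]))
cv2.imwrite("pics/vice.png",cv2.resize(C["top"]["color"][115:210,140:360,::-1],None,fx=3.6,fy=3.6,interpolation=cv2.INTER_CUBIC))
E
```

```text
(240, 250) [0.5642 0.3404 0.1121]
(235, 242) [0.5834 0.3512 0.1109]
(190, 225) [0.6135 0.4442 0.1125]
(293, 272) [0.5214 0.2309 0.115 ]
(282, 208) [0.6515 0.2577 0.1155]
(378, 222) [0.6358 0.0666 0.0706]
(487, 298) [ 0.4666 -0.1394  0.2479]
(350, 250) [0.5822 0.1248 0.0287]
(530, 280) [ 0.5283 -0.268   0.002 ]
(360, 190) [0.7194 0.1089 0.0192]
cam t [ 0.374  -0.0002  1.2799] 375.350143632034
top neck 130 [0.5727 0.3538 0.1124] (array([573.6, 354.8]), array([38.7, 37.8]), 3.88)
top shoulder 141 [0.5688 0.348  0.0698] (array([573.2, 355.3]), array([56.2, 56.2]), 68.59)
top all 376 (array([572.9, 355.2]), array([57. , 56.5]), 68.11)
side neck 69 [0.5732 0.351  0.113 ] (array([576.1, 352.2]), array([42.5, 38.9]), 30.28)
side shoulder 88 [0.5702 0.3427 0.0711] (array([574., 355.]), array([63.4, 51.2]), 66.81)
side all 278 (array([574. , 355.1]), array([63.4, 51.3]), 66.62)
base 2521 (array([703.1, -76.6]), array([399.9, 322.8]), 81.64)
fixedjaw 374 [0.635  0.069  0.0947] (array([621. , -63.8]), array([341.1, 109. ]), 82.11)
housing 929 [ 0.5992 -0.1583  0.1197] (array([ 603. , -167.3]), array([139.7,  99.5]), 81.66)
jaw 231 [ 0.6511 -0.0451  0.0708] (array([721.5, -78.6]), array([341.4, 310.8]), 82.31)
```

View pics/vice.png

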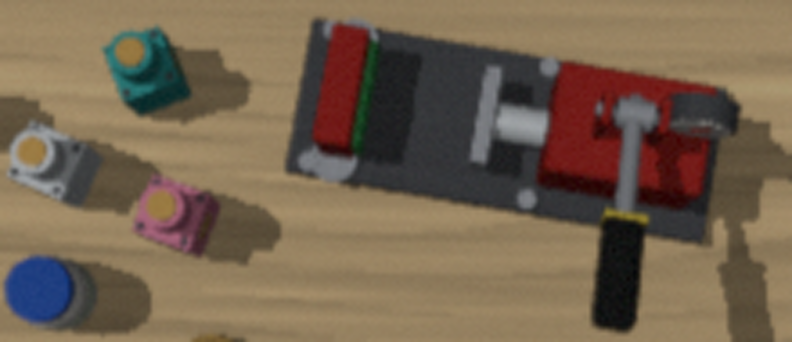

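The crop shows the moving jaw face at about crop x=470 and the pad at about x=375, with the space between them empty. The housing rectangle gives a clean vice pose.

```bash
cat >> h.py <<'E'
from scipy.spatial.transform import Rotation as Rn
yaw=np.deg2rad(-8.34); xv=np.array([np.cos(yaw),np.sin(yaw),0]); yv=np.array([-xv[1],xv[0],0])
V=np.array([.6030,-.1673,0])+.105*yv
def vw(x,y,z): return V+x*xv+y*yv+np.array([0,0,z])
def tov(p): return np.stack([(p-V)@xv,(p-V)@yv,p[...,2]],-1)
def go(tgt,ang=None,o=None):
    "tool-frame shift and rotvec to reach TCP tgt, pointing down with tool y at world angle ang (deg)"
    if o is None:
        from workcell import get_obs; o=get_obs()
    R=Rn.from_quat(o["ee_rot"]); s=R.inv().apply(np.array(tgt)-o["position"])
    r=np.zeros(3)
    if ang is not None:
        a=np.deg2rad(ang); y=np.array([np.cos(a),np.sin(a),0]); z=np.array([0,0,-1.]); x=np.cross(y,z)
        r=(R.inv()*Rn.from_matrix(np.stack([x,y,z],1))).as_rotvec()
    return np.round(s,4),np.round(r,4)
def jaw(c):
    q=tov(cloud(c)); col=c["color"].astype(int)
    m=(abs(q[...,0])<.04)&(q[...,1]>0)&(q[...,1]<.12)&(q[...,2]>.06)&(q[...,2]<.078)&(np.ptp(col,axis=-1)<30)
    return q[m]
E
python3 - <<'E'
from h import *
np.set_printoptions(suppress=True,precision=4)
C=np.load("top0.npz");j=jaw(C);print("jaw y",len(j),np.percentile(j[:,1],[0,5,25,50,75,95,100]))
q=tov(cloud(C));c=C["color"].astype(int)
m=(abs(q[...,0])<.06)&(q[...,1]>.1)&(q[...,1]<.2)&(q[...,2]>.085)
print("fixed",q[m].min(0),q[m].max(0))
m=(c[...,1]>1.5*c[...,0])&(c[...,1]>1.5*c[...,2])&(abs(q[...,0])<.06)&(abs(q[...,1]-.13)<.03)&(q[...,2]>.05)
print("pad",q[m].min(0),q[m].max(0))
m=(c.max(-1)<60)&(q[...,2]>.2)&(q[...,2]<.3)&(q[...,0]<-.08)&(q[...,0]>-.3)&(abs(q[...,1]+.1)<.08)
print("grip",m.sum(),q[m].min(0),q[m].max(0),q[m].mean(0))
print("bed",vw(0,.07,.02),vw(0,.085,.02),"grip0",vw(-.1348,-.1,.2473))
print(go([.5732,.3553,.24],-21.7)); print(vw(0,.085,.118))
E
```

```text
jaw y 141 [0.0004 0.0036 0.0144 0.0192 0.0236 0.0274 0.0284]
fixed [-0.0529  0.1361  0.0854] [0.0567 0.1703 0.102 ]
pad [-0.0475  0.1287  0.0516] [0.0498 0.1357 0.0767]
grip 347 [-0.1835 -0.115   0.2173] [-0.096 -0.083  0.268] [-0.1408 -0.0984  0.2492]
bed [0.6284 0.0058 0.02  ] [0.6306 0.0207 0.02  ] grip0 [ 0.4704 -0.1428  0.2473]
(array([-0.435 , -0.1094,  0.0158]), array([-0.0009,  0.001 ,  1.6348]))
[0.6306 0.0207 0.118 ]
```

Request:
jog_arm([
  [-0.04,-0.01,0,0,0,0.12,1],
  [-0.08,-0.02,0,0,0,0.24,1],
  [-0.12,-0.03,0,0,0,0.36,1],
  [-0.16,-0.04,0,0,0,0.48,1],
  [-0.2,-0.05,0,0,0,0.6,1],
])

```text
clock: 0.52
position: [0.3695, 0.4834, 0.2561]
ee_rot: [0.444, 0.896, -0.0, -0.0]
ft_force: [0.0, 0.7, 0.3]
grip_width: 0.997
grasp_force: 0.0
```

```bash
python3 -c "
from h import *
print(go([.5732,.3553,.24],-21.7))"
```

```text
(array([-0.2253,  0.0846,  0.0161]), array([-3.000e-04,  2.000e-04,  1.029e+00]))
```

Request:
jog_arm([
  [-0.036,0.014,0,0,0,0.12,1],
  [-0.072,0.028,0,0,0,0.24,1],
  [-0.108,0.042,0,0,0,0.36,1],
  [-0.144,0.056,0,0,0,0.48,1],
  [-0.18,0.07,0,0,0,0.6,1],
])

```text
clock: 0.93
position: [0.5347, 0.3836, 0.2561]
ee_rot: [0.689, 0.725, -0.0, -0.0]
ft_force: [0.8, 0.7, 0.7]
grip_width: 1.002
grasp_force: 0.0
```

```bash
python3 -c "
from h import *
print(go([.5732,.3553,.2],-21.7))"
```

```text
(array([-0.0302,  0.037 ,  0.0561]), array([-2.000e-04,  2.000e-04,  4.291e-01]))
```

Request:
jog_arm([
  [-0.008,0.01,0.01,0,0,0.11,1],
  [-0.016,0.02,0.02,0,0,0.22,1],
  [-0.024,0.03,0.035,0,0,0.33,1],
  [-0.0302,0.037,0.05,0,0,0.429,1],
  [-0.0302,0.037,0.056,0,0,0.429,1],
])

```text
clock: 1.35
position: [0.5728, 0.3542, 0.1976]
ee_rot: [0.828, 0.561, -0.002, 0.001]
ft_force: [-0.3, -1.7, -0.1]
grip_width: 1.0
grasp_force: 0.0
```

Run:
```python
from h import *
from workcell import optics
c=optics.camera("wrist"); cv2.imwrite("pics/w1.png",cv2.resize(c["color"][:,:,::-1],(640,480)))
p=cloud(c).reshape(-1,3); a=p[(np.linalg.norm(p[:,:2]-[.573,.355],axis=1)<.05)]
n=a[(a[:,2]>.105)&(a[:,2]<.118)]; print("neck",len(n),rect(n[:,:2]))
n=a[(a[:,2]>.062)&(a[:,2]<.075)]; print("sh",len(n),rect(n[:,:2]))
print(go([.5732,.3553,.098],-21.7))
```

```text
neck 2478 (array([575.1, 357. ]), array([39.1, 39. ]), 26.74)
sh 1950 (array([575.1, 356.9]), array([55.7, 56.1]), 67.48)
(array([0.0009, 0.0017, 0.0992]), array([-0.0017,  0.0041,  0.0057]))
```

View pics/w1.png

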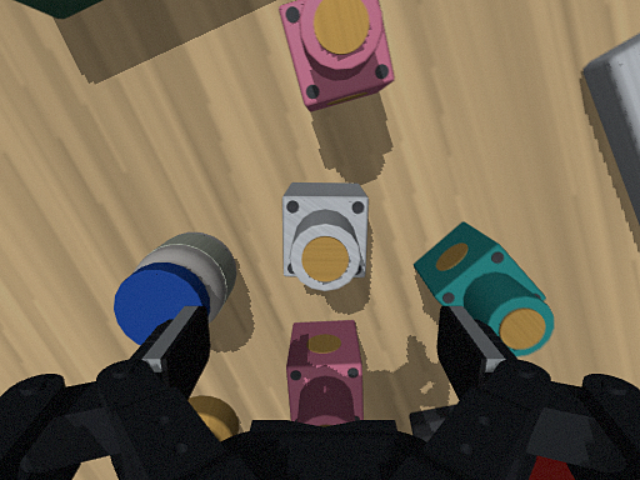

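Request:
jog_arm([
  [0.001,0.001,0.025,0,0,0.005,1],
  [0.002,0.002,0.055,0,0,0.005,1],
  [0.002,0.002,0.08,0,0,0.005,1],
  [0.002,0.002,0.095,0,0,0.005,1],
  [0.002,0.002,0.099,0,0,0.005,1],
], grip_force=50)

```text
clock: 1.82
position: [0.5725, 0.3584, 0.0986]
ee_rot: [0.826, 0.564, -0.002, -0.0]
ft_force: [-0.1, 0.1, -1.2]
grip_width: 0.999
grasp_force: 0.0
```

Request:
jog_arm([
  [0,0,0,0,0,0,1],
  [0,0,0,0,0,0,-1],
  [0,0,0,0,0,0,-1],
  [0,0,0,0,0,0,-1],
  [0,0,0,0,0,0,-1],
], grip_force=50)

```text
clock: 2.23
position: [0.5753, 0.3583, 0.1026]
ee_rot: [0.827, 0.562, 0.001, -0.0]
ft_force: [0.2, -1.8, 24.9]
grip_width: 0.455
grasp_force: 47.1
```

Request:
jog_arm([
  [0,0,0,0,0,0,-1],
  [0,0,0,0,0,0,-1],
  [0,0,0,0,0,0,-1],
  [0,0,0,0,0,0,-1],
  [0,0,0,0,0,0,-1],
])

```text
clock: 2.65
position: [0.5754, 0.3582, 0.1027]
ee_rot: [0.827, 0.562, 0.001, -0.0]
ft_force: [0.6, -0.9, 5.1]
grip_width: 0.457
grasp_force: 50.3
```

Request:
jog_arm([
  [0,0,-0.015,0,0,0,-1],
  [0,0,-0.045,0,0,0,-1],
  [0,0,-0.08,0,0,0,-1],
  [0,0,-0.12,0,0,0,-1],
  [0,0,-0.15,0,0,0,-1],
])

```text
clock: 3.07
position: [0.5743, 0.3576, 0.2532]
ee_rot: [0.827, 0.562, -0.0, -0.0]
ft_force: [1.2, -0.1, -7.7]
grip_width: 0.454
grasp_force: 53.0
```

Run:
```python
from h import *
from workcell import get_obs
o=get_obs();print(o["position"],o["grip_width"],o["ft_force"])
print(vw(0,.088,.25),go(vw(0,.088,.25),-8.3))
```

```text
[0.57428928 0.35764394 0.25315867] 0.45436985802526775 [ 1.17690412 -0.14501252 -7.6882293 ]
[0.63099407 0.02365898 0.25      ] (array([-0.2895,  0.176 ,  0.0032]), array([-0.0004,  0.0004, -0.2331]))
```

Request:
jog_arm([
  [-0.015,0.009,0,0,0,0,-1],
  [-0.045,0.027,0,0,0,0,-1],
  [-0.078,0.0475,0,0,0,0,-1],
  [-0.111,0.0675,0,0,0,0,-1],
  [-0.144,0.0875,0,0,0,0,-1],
])

```text
clock: 3.48
position: [0.602, 0.1897, 0.2497]
ee_rot: [0.827, 0.562, -0.001, -0.0]
ft_force: [0.7, 0.2, -9.0]
grip_width: 0.45
grasp_force: 52.8
```

Request:
jog_arm([
  [-0.033,0.02,0,0,0,-0.04,-1],
  [-0.066,0.04,0,0,0,-0.09,-1],
  [-0.099,0.06,0,0,0,-0.15,-1],
  [-0.127,0.077,0,0,0,-0.2,-1],
  [-0.145,0.088,0,0,0,-0.233,-1],
])

```text
clock: 3.9
position: [0.6303, 0.0191, 0.25]
ee_rot: [0.757, 0.653, -0.002, 0.0]
ft_force: [0.4, -0.1, -8.2]
grip_width: 0.456
grasp_force: 52.8
```

Request:
jog_arm([
  [0,0,0,0,0,0,-1],
  [0,0,0,0,0,0,-1],
])

```text
clock: 4.07
position: [0.6304, 0.0223, 0.2499]
ee_rot: [0.758, 0.653, -0.001, -0.001]
ft_force: [-0.3, 1.7, -9.0]
grip_width: 0.454
grasp_force: 52.8
```

Run:
```python
from h import *
from workcell import get_obs,optics
o=get_obs();print(o["position"],o["grip_width"],o["ft_force"])
print(go(vw(0,.088,.1235),-8.34))
for n in("side","wrist"):
    c=optics.camera(n); np.savez(n+"1.npz",**c)
    q=tov(cloud(c)).reshape(-1,3)
    a=q[(abs(q[:,0])<.045)&(abs(q[:,1]-.088)<.045)&(q[:,2]>.14)&(q[:,2]<.20)]
    print(n,len(a),rect(a[:,:2]) if len(a) else 0, a.min(0) if len(a) else 0)
    m=(q[:,2]>.085)&(q[:,2]<.1)&(abs(q[:,0])<.07)&(q[:,1]>.11)&(q[:,1]<.19); a=q[m]
    print(" fixed",len(a),rect(a[:,:2]) if len(a) else 0)
    cv2.imwrite(f"pics/{n}1.png",cv2.resize(c["color"][:,:,::-1],(640,480)))
```

```text
[0.63035586 0.02230633 0.24988271] 0.45407416523334543 [-0.30589452  1.67076534 -9.03696247]
(array([0.0016, 0.0007, 0.1264]), array([-0.0024,  0.001 , -0.0031]))
side 245 (array([-13.8,  69.4]), array([38.8, 76.7]), 45.65) [-0.03030925  0.05029034  0.14893582]
 fixed 113 (array([-29., 153.]), array([45. , 40.2]), 1.45)
wrist 1509 (array([-1.000e-01,  1.149e+02]), array([ 1.3, 54.8]), 89.06) [-0.02746706  0.11378762  0.14861097]
 fixed 5130 (array([  4.1, 154.5]), array([ 34. , 110.1]), 89.37)
```

View pics/wrist1.png

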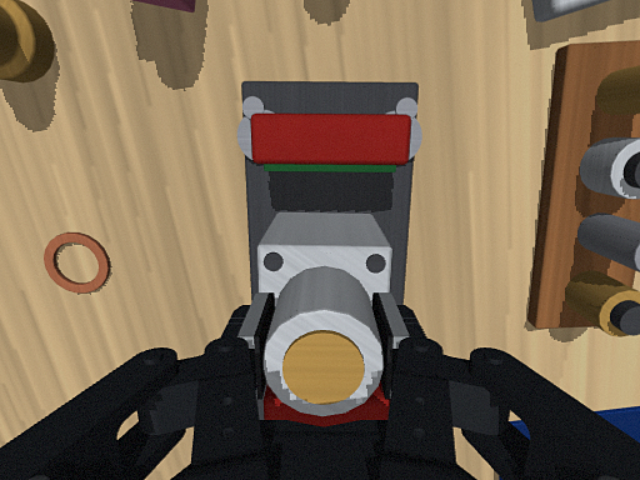

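Wrist view: the body is held upright, square to the green pad (crop y≈170) and centred on the jaw. The way down onto the bed is clear.

Request:
jog_arm([
  [0.001,0.001,0.02,0,0,0,-1],
  [0.0015,0.0022,0.05,0,0,0,-1],
  [0.0015,0.0022,0.08,0,0,0,-1],
  [0.0015,0.0022,0.108,0,0,0,-1],
  [0.0015,0.0022,0.118,0,0,0,-1],
])

```text
clock: 4.58
position: [0.6307, 0.0277, 0.1282]
ee_rot: [0.756, 0.655, -0.003, -0.002]
ft_force: [-2.1, -0.2, -9.5]
grip_width: 0.451
grasp_force: 52.9
```

Request:
jog_arm([
  [0,0,0.003,0,0,0,-1],
  [0,0,0.006,0,0,0,-1],
  [0,0,0.006,0,0,0,-1],
])

```text
clock: 4.83
position: [0.6343, 0.0262, 0.1285]
ee_rot: [0.756, 0.654, 0.001, 0.0]
ft_force: [0.2, -0.1, -8.1]
grip_width: 0.452
grasp_force: 52.9
```

Request:
jog_arm([
  [0,0,0.002,0,0,0,-1],
  [0,0,0.004,0,0,0,-1],
  [0,0,0.004,0,0,0,-1],
])

```text
clock: 5.08
position: [0.6338, 0.0258, 0.1238]
ee_rot: [0.756, 0.654, 0.0, 0.0]
ft_force: [-0.2, -0.3, -9.0]
grip_width: 0.452
grasp_force: 53.0
```

Request:
jog_arm([
  [0,0,0.001,0,0,0,-1],
  [0,0,0.002,0,0,0,-1],
  [0,0,0.002,0,0,0,-1],
])

```text
clock: 5.33
position: [0.6341, 0.0256, 0.1227]
ee_rot: [0.757, 0.654, 0.001, 0.0]
ft_force: [-3.0, 0.5, 4.2]
grip_width: 0.454
grasp_force: 54.3
```

Request:
jog_arm([
  [0,0,0,0,0,0,0.3],
  [0,0,0,0,0,0,0.6],
  [0,0,0,0,0,0,0.8],
  [0,0,0,0,0,0,1],
  [0,0,0,0,0,0,1],
])

```text
clock: 5.75
position: [0.6338, 0.0258, 0.1215]
ee_rot: [0.756, 0.654, 0.0, 0.0]
ft_force: [-0.2, -0.4, 0.0]
grip_width: 0.998
grasp_force: 0.0
```

Request:
jog_arm([
  [0,0,-0.015,0,0,0,1],
  [0,0,-0.045,0,0,0,1],
  [0,0,-0.085,0,0,0,1],
  [0,0,-0.125,0,0,0,1],
  [0,0,-0.165,0,0,0,1],
])

```text
clock: 6.17
position: [0.6332, 0.0256, 0.2882]
ee_rot: [0.757, 0.654, -0.0, 0.0]
ft_force: [1.1, -0.0, -0.0]
grip_width: 1.001
grasp_force: 0.0
```

Run:
```python
from h import *
from workcell import get_obs,optics
o=get_obs();print(o["position"],o["grip_width"],o["ft_force"])
print(go(vw(-.135,-.1,.30),-8.34))
c=optics.camera("wrist"); cv2.imwrite("pics/w2.png",cv2.resize(c["color"][:,:,::-1],(640,480)))
q=tov(cloud(c)).reshape(-1,3)
a=q[(abs(q[:,0])<.05)&(abs(q[:,1]-.088)<.042)&(q[:,2]>.084)&(q[:,2]<.094)]; print("shoulder",rect(a[:,:2]),np.median(a[:,2]))
a=q[(abs(q[:,0])<.05)&(abs(q[:,1]-.088)<.042)&(q[:,2]>.125)&(q[:,2]<.14)]; print("neck",rect(a[:,:2]),np.median(a[:,2]))
```

```text
[0.63319238 0.02557418 0.28816458] 1.0009345653886712 [ 1.07407903 -0.03992781 -0.00677564]
(array([-0.1902, -0.137 , -0.0118]), array([-0.    ,  0.    ,  0.0003]))
shoulder (array([ 3.3, 88.7]), array([56.3, 56.1]), 89.1) 0.0901465414215363
neck (array([ 3.2, 89.1]), array([39. , 38.9]), 35.56) 0.13280775738005407
```

View pics/w2.png

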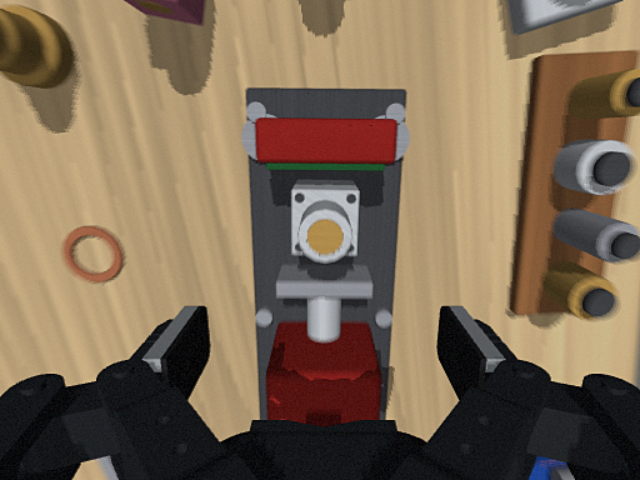

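The body stands upright and square on the bed at vice (3,89) mm, with gaps to both jaws. On to the lever.

Request:
jog_arm([
  [-0.015,-0.01,-0.015,0,0,0,-1],
  [-0.042,-0.03,-0.03,0,0,0,-1],
  [-0.072,-0.052,-0.04,0,0,0,-1],
  [-0.102,-0.074,-0.04,0,0,0,-1],
  [-0.132,-0.095,-0.04,0,0,0,-1],
])

```text
clock: 6.63
position: [0.5194, -0.0924, 0.3267]
ee_rot: [0.756, 0.654, 0.001, 0.0]
ft_force: [0.2, -0.5, -0.4]
grip_width: 0.298
grasp_force: 0.0
```

Request:
jog_arm([
  [-0.03,-0.02,0,0,0,0,-1],
  [-0.05,-0.036,0,0,0,0,-1],
  [-0.058,-0.042,0,0,0,0,-1],
  [-0.058,-0.042,0,0,0,0,-1],
])

```text
clock: 6.97
position: [0.4693, -0.1445, 0.3268]
ee_rot: [0.758, 0.653, 0.001, 0.0]
ft_force: [0.4, -0.5, 0.5]
grip_width: -0.0
grasp_force: 0.0
```

Run:
```python
from h import *
from workcell import get_obs,optics
o=get_obs();print(o["position"],o["grip_width"],tov(o["position"]))
print(go(vw(-.137,-.1,.278),-8.34))
```

```text
[ 0.46931408 -0.14449375  0.32676791] -0.00037074647086508393 [-0.13558013 -0.10182567  0.32676791]
(array([ 0.0018, -0.0015,  0.0488]), array([ 0.0014, -0.0011, -0.003 ]))
```

Request:
jog_arm([
  [0.001,0,0.02,0,0,0,-1],
  [0.0018,-0.002,0.04,0,0,0,-1],
  [0.0018,-0.004,0.055,0,0,0,-1],
  [0.0018,-0.007,0.067,0,0,0,-1],
  [0.0018,-0.01,0.079,0,0,0,-1],
])

```text
clock: 7.38
position: [0.462, -0.1376, 0.2467]
ee_rot: [0.756, 0.655, -0.0, 0.0]
ft_force: [-1.2, 0.7, 5.9]
grip_width: -0.0
grasp_force: 2.3
```

Request:
jog_arm([
  [0,-0.004,0.012,0,0,0,-1],
  [0,-0.006,0.024,0,0,0,-1],
  [0,-0.008,0.036,0,0,0,-1],
  [0,-0.009,0.048,0,0,0,-1],
  [0,-0.009,0.058,0,0,0,-1],
])

```text
clock: 7.8
position: [0.4537, -0.1364, 0.1895]
ee_rot: [0.756, 0.655, 0.001, 0.0]
ft_force: [-2.0, 1.7, 13.2]
grip_width: -0.001
grasp_force: 6.6
```

Request:
jog_arm([
  [0,0,0.01,0,0,0,-1],
  [0,0.001,0.018,0,0,0,-1],
  [0,0.001,0.025,0,0,0,-1],
  [0,0.001,0.026,0,0,0,-1],
])

```text
clock: 8.13
position: [0.4559, -0.1368, 0.1638]
ee_rot: [0.756, 0.655, 0.001, 0.002]
ft_force: [2.6, -0.4, 12.8]
grip_width: 0.0
grasp_force: 5.7
```

```bash
cat > lev.py <<'E'
from h import *
from workcell import get_obs,optics
o=get_obs();print("tcp v",tov(o["position"]),o["ft_force"])
c=optics.camera("side"); q=tov(cloud(c)).reshape(-1,3); col=c["color"].reshape(-1,3).astype(int)
m=(col.max(-1)<70)&(q[:,0]<-.09)&(q[:,0]>-.23)&(abs(q[:,1]+.1)<.03)&(q[:,2]>.09)&(q[:,2]<.29)
a=q[m]; print("lever pix",len(a),"z range",np.percentile(a[:,2],[2,50,98]) if len(a) else 0)
# angle of the bare shaft/grip about the pivot
m=(q[:,0]<-.03)&(q[:,0]>-.10)&(abs(q[:,1]+.1)<.02)&(q[:,2]>.122)&(q[:,2]<.27);a=q[m]
if len(a)>5: print("shaft angle->lever",.45-np.median(np.arctan2(a[:,2]-.17,-a[:,0])),len(a))
t=optics.camera("top"); j=jaw(t); print("jaw y",np.percentile(j[:,1],[50,90,97,100]) if len(j) else 0)
E
python3 lev.py
```

```text
tcp v [-0.14991933 -0.09619209  0.16384203] [ 2.63257604 -0.39848937 12.84026292]
lever pix 955 z range [0.1215924  0.20329566 0.28487216]
shaft angle->lever 0.6252938498006977 192
jaw y [0.02460807 0.0599242  0.09669618 0.11395112]
```

Request:
jog_arm([
  [0,0,0.002,0,0,0,-1],
  [0,0,0.003,0,0,0,-1],
  [0,0,0.003,0,0,0,-1],
])

```text
clock: 8.48
position: [0.4564, -0.1369, 0.1618]
ee_rot: [0.756, 0.655, 0.002, 0.002]
ft_force: [1.6, 0.9, 12.7]
grip_width: -0.0
grasp_force: 5.8
```

Request:
jog_arm([
  [0,0,-0.02,0,0,0,-1],
  [0,0,-0.045,0,0,0,-1],
  [0,0.002,-0.07,0,0,0,-1],
  [0,0.007,-0.095,0,0,0,-1],
  [0,0.012,-0.122,0,0,0,-1],
])

```text
clock: 8.9
position: [0.4658, -0.1382, 0.2831]
ee_rot: [0.756, 0.655, -0.0, -0.0]
ft_force: [0.7, -0.6, -0.7]
grip_width: 0.002
grasp_force: 0.0
```

Request:
jog_arm([
  [0,0,0,0,0,0,-1],
  [0,0,0,0,0,0,-1],
  [0,0,0,0,0,0,-1],
  [0,0,0,0,0,0,-1],
  [0,0,0,0,0,0,-1],
])

```text
clock: 9.32
position: [0.4645, -0.1394, 0.2812]
ee_rot: [0.756, 0.654, -0.001, -0.001]
ft_force: [0.8, -0.4, 0.3]
grip_width: 0.002
grasp_force: 0.0
```

Request:
jog_arm([
  [0,0,0,0,0,0,-1],
  [0,0,0,0,0,0,-1],
  [0,0,0,0,0,0,-1],
])

```text
clock: 9.57
position: [0.4647, -0.1398, 0.282]
ee_rot: [0.757, 0.654, -0.0, -0.0]
ft_force: [-0.7, 0.2, 0.3]
grip_width: 0.004
grasp_force: 0.0
```

```bash
python3 lev.py
```

```text
tcp v [-0.14079144 -0.09784665  0.28204135] [-0.72100482  0.18720439  0.29518733]
lever pix 386 z range [0.2230286  0.25356229 0.28679754]
shaft angle->lever -0.10317304741554029 167
jaw y [0.02463367 0.06238377 0.09978301 0.11357539]
```

```bash
sed -i 's/m=(abs(q\[...,0\])<.04)&(q\[...,1\]>0)/m=(q[...,0]>-.042)\&(q[...,0]<-.029)\&(q[...,1]>0)/' h.py; sed -i 's/print("jaw y".*/print("jaw y",len(j),np.percentile(j[:,1],[0,50,90,100]) if len(j) else 0)/' lev.py
python3 - <<'E'
from h import *
j=jaw(np.load("top0.npz"));print(len(j),np.percentile(j[:,1],[0,50,90,100]))
E
python3 lev.py
```

```text
19 [0.01345776 0.02038314 0.02639844 0.0284377 ]
tcp v [-0.14073958 -0.09786328  0.28218409] [-0.06073231  0.71816001  0.64862005]
lever pix 389 z range [0.22401528 0.25283098 0.287886  ]
shaft angle->lever -0.09985087896087247 167
jaw y 19 [0.01880191 0.02576066 0.03229854 0.03324321]
```

Request:
jog_arm([
  [0,0,0.02,0,0,0,-1],
  [0,-0.003,0.035,0,0,0,-1],
  [0,-0.006,0.047,0,0,0,-1],
  [0,-0.009,0.059,0,0,0,-1],
  [0,-0.012,0.071,0,0,0,-1],
])

```text
clock: 10.18
position: [0.4546, -0.1383, 0.2125]
ee_rot: [0.756, 0.654, 0.002, 0.002]
ft_force: [6.8, -0.9, 11.6]
grip_width: -0.002
grasp_force: 5.7
```

Request:
jog_arm([
  [0,-0.001,0.013,0,0,0,-1],
  [0,-0.002,0.025,0,0,0,-1],
  [0,-0.001,0.037,0,0,0,-1],
  [0,0,0.047,0,0,0,-1],
  [0,0,0.051,0,0,0,-1],
])

```text
clock: 10.6
position: [0.4553, -0.1384, 0.1614]
ee_rot: [0.756, 0.654, 0.002, 0.002]
ft_force: [1.0, 0.1, 13.7]
grip_width: 0.003
grasp_force: 6.2
```

Request:
jog_arm([
  [0,0,0,0,0,0,-1],
  [0,0,0,0,0,0,-1],
])

```text
clock: 10.77
position: [0.4547, -0.1383, 0.1617]
ee_rot: [0.756, 0.654, 0.001, 0.001]
ft_force: [1.0, 0.0, 10.2]
grip_width: 0.003
grasp_force: 5.1
```

Request:
jog_arm([
  [0,0,-0.02,0,0,0,-1],
  [0,0,-0.045,0,0,0,-1],
  [0,0.002,-0.07,0,0,0,-1],
  [0,0.007,-0.095,0,0,0,-1],
  [0,0.012,-0.122,0,0,0,-1],
])

```text
clock: 11.18
position: [0.4646, -0.1398, 0.2834]
ee_rot: [0.757, 0.654, 0.0, -0.0]
ft_force: [-0.0, 0.2, -0.2]
grip_width: -0.001
grasp_force: 0.0
```

Request:
jog_arm([
  [0,0,0,0,0,0,-1],
  [0,0,0,0,0,0,-1],
  [0,0,0,0,0,0,-1],
  [0,0,0,0,0,0,-1],
  [0,0,0,0,0,0,-1],
])

```text
clock: 11.6
position: [0.4643, -0.1397, 0.2813]
ee_rot: [0.756, 0.654, -0.001, -0.001]
ft_force: [-0.1, 0.5, 0.6]
grip_width: 0.001
grasp_force: 0.0
```

Request:
jog_arm([
  [0,0,0,0,0,0,-1],
  [0,0,0,0,0,0,-1],
  [0,0,0,0,0,0,-1],
  [0,0,0,0,0,0,-1],
])

```text
clock: 11.93
position: [0.4648, -0.1398, 0.2821]
ee_rot: [0.756, 0.654, -0.0, -0.0]
ft_force: [-1.0, -0.2, 0.5]
grip_width: -0.003
grasp_force: 0.0
```

```bash
python3 lev.py
```

```text
tcp v [-0.14074606 -0.09787223  0.282125  ] [-0.97262335 -0.20604025  0.45870786]
lever pix 387 z range [0.22380087 0.25302227 0.28759554]
shaft angle->lever -0.10169149789460913 164
jaw y 19 [0.03004344 0.03855137 0.04373192 0.04560781]
```

Request:
jog_arm([
  [0,0,0.02,0,0,0,-1],
  [0,-0.003,0.035,0,0,0,-1],
  [0,-0.006,0.047,0,0,0,-1],
  [0,-0.009,0.059,0,0,0,-1],
  [0,-0.012,0.071,0,0,0,-1],
])

```text
clock: 12.45
position: [0.4547, -0.1383, 0.2126]
ee_rot: [0.756, 0.654, 0.002, 0.002]
ft_force: [7.3, -0.6, 10.7]
grip_width: -0.001
grasp_force: 5.7
```

Request:
jog_arm([
  [0,-0.001,0.013,0,0,0,-1],
  [0,-0.002,0.025,0,0,0,-1],
  [0,-0.001,0.037,0,0,0,-1],
  [0,0,0.047,0,0,0,-1],
  [0,0,0.051,0,0,0,-1],
])

```text
clock: 12.87
position: [0.4553, -0.1384, 0.1613]
ee_rot: [0.756, 0.654, 0.002, 0.002]
ft_force: [4.4, -0.6, 13.9]
grip_width: 0.001
grasp_force: 6.0
```

Request:
jog_arm([
  [0,0,0,0,0,0,-1],
  [0,0,0,0,0,0,-1],
])

```text
clock: 13.03
position: [0.4549, -0.1384, 0.1618]
ee_rot: [0.756, 0.654, 0.002, 0.002]
ft_force: [1.8, 0.6, 10.8]
grip_width: -0.002
grasp_force: 5.1
```

Request:
jog_arm([
  [0,0,-0.02,0,0,0,-1],
  [0,0,-0.045,0,0,0,-1],
  [0,0.002,-0.07,0,0,0,-1],
  [0,0.007,-0.095,0,0,0,-1],
  [0,0.012,-0.122,0,0,0,-1],
])

```text
clock: 13.45
position: [0.4646, -0.1398, 0.2834]
ee_rot: [0.756, 0.654, 0.0, -0.0]
ft_force: [0.2, 0.3, -0.3]
grip_width: 0.004
grasp_force: 0.0
```

Request:
jog_arm([
  [0,0,0,0,0,0,-1],
  [0,0,0,0,0,0,-1],
  [0,0,0,0,0,0,-1],
  [0,0,0,0,0,0,-1],
  [0,0,0,0,0,0,-1],
])

```text
clock: 13.87
position: [0.4643, -0.1397, 0.2813]
ee_rot: [0.756, 0.654, -0.001, -0.001]
ft_force: [0.3, -0.5, -1.3]
grip_width: -0.0
grasp_force: 0.0
```

Request:
jog_arm([
  [0,0,0,0,0,0,-1],
  [0,0,0,0,0,0,-1],
  [0,0,0,0,0,0,-1],
  [0,0,0,0,0,0,-1],
])

```text
clock: 14.2
position: [0.4648, -0.1398, 0.2822]
ee_rot: [0.756, 0.654, -0.0, -0.0]
ft_force: [-0.0, 0.0, -0.8]
grip_width: -0.001
grasp_force: 0.0
```

```bash
cat >> lev.py <<'E'
q=tov(cloud(t)).reshape(-1,3)
a=q[(abs(q[:,0])<.045)&(abs(q[:,1]-.095)<.045)&(q[:,2]>.122)&(q[:,2]<.145)]; print("neck",rect(a[:,:2]))
a=q[(abs(q[:,0])<.035)&(q[:,1]<.128)&(q[:,1]>.045)&(q[:,2]>.083)&(q[:,2]<.097)]; print("shoulder",rect(a[:,:2]))
E
python3 lev.py
```

```text
tcp v [-0.14073549 -0.0978718   0.28215223] [-0.04068124  0.01911998 -0.82629458]
lever pix 384 z range [0.22394459 0.25328131 0.28679843]
shaft angle->lever -0.10245274697457568 163
jaw y 19 [0.04190724 0.04872105 0.0558777  0.05689515]
neck (array([ 0.4, 87.4]), array([38.2, 37.1]), 54.68)
shoulder (array([ 1.6, 87.6]), array([55.9, 57. ]), 88.97)
```

Request:
jog_arm([
  [0,0,0.02,0,0,0,-1],
  [0,-0.003,0.035,0,0,0,-1],
  [0,-0.006,0.047,0,0,0,-1],
  [0,-0.009,0.059,0,0,0,-1],
  [0,-0.012,0.071,0,0,0,-1],
])

```text
clock: 14.72
position: [0.4543, -0.1382, 0.2125]
ee_rot: [0.756, 0.654, 0.002, 0.001]
ft_force: [5.1, -0.4, 11.9]
grip_width: 0.002
grasp_force: 6.0
```

Request:
jog_arm([
  [0,-0.001,0.01,0,0,0,-1],
  [0,-0.002,0.02,0,0,0,-1],
  [0,-0.002,0.03,0,0,0,-1],
])

```text
clock: 14.97
position: [0.4536, -0.1382, 0.1832]
ee_rot: [0.756, 0.654, 0.003, 0.002]
ft_force: [4.6, 0.1, 14.5]
grip_width: 0.003
grasp_force: 6.7
```

Still in the free-advance force range, so I'm finishing this stroke.

Request:
jog_arm([
  [0,0,0.006,0,0,0,-1],
  [0,0.001,0.012,0,0,0,-1],
  [0,0.002,0.018,0,0,0,-1],
  [0,0.002,0.021,0,0,0,-1],
  [0,0.002,0.021,0,0,0,-1],
])

```text
clock: 15.38
position: [0.4553, -0.1384, 0.1619]
ee_rot: [0.756, 0.654, 0.002, 0.002]
ft_force: [2.9, -0.1, 13.2]
grip_width: 0.0
grasp_force: 5.7
```

Request:
jog_arm([
  [0,0,-0.02,0,0,0,-1],
  [0,0,-0.045,0,0,0,-1],
  [0,0.002,-0.07,0,0,0,-1],
  [0,0.007,-0.095,0,0,0,-1],
  [0,0.012,-0.122,0,0,0,-1],
])

```text
clock: 15.8
position: [0.4646, -0.1398, 0.2834]
ee_rot: [0.756, 0.654, 0.0, -0.0]
ft_force: [0.7, -0.9, 0.2]
grip_width: 0.003
grasp_force: 0.0
```

Request:
jog_arm([
  [0,0,0,0,0,0,-1],
  [0,0,0,0,0,0,-1],
  [0,0,0,0,0,0,-1],
  [0,0,0,0,0,0,-1],
  [0,0,0,0,0,0,-1],
])

```text
clock: 16.22
position: [0.4643, -0.1397, 0.2813]
ee_rot: [0.757, 0.654, -0.001, -0.001]
ft_force: [0.1, 0.6, -0.2]
grip_width: 0.001
grasp_force: 0.0
```

Request:
jog_arm([
  [0,0,0,0,0,0,-1],
  [0,0,0,0,0,0,-1],
  [0,0,0,0,0,0,-1],
  [0,0,0,0,0,0,-1],
])

```text
clock: 16.55
position: [0.4648, -0.1398, 0.2822]
ee_rot: [0.756, 0.654, -0.0, -0.0]
ft_force: [1.0, 0.3, 0.1]
grip_width: -0.0
grasp_force: 0.0
```

```bash
python3 lev.py
```

```text
tcp v [-0.14074425 -0.09787077  0.28215526] [0.95359367 0.30668701 0.10837751]
lever pix 385 z range [0.22353324 0.25271716 0.28739067]
shaft angle->lever -0.10106500138991875 160
jaw y 18 [0.05359405 0.06084136 0.06712816 0.06917681]
neck (array([ 1.1, 97. ]), array([37.8, 37.6]), 9.64)
shoulder (array([ 1.5, 97.2]), array([55.9, 56.9]), 89.35)
```

The body has been pushed along squarely, with about 5 mm left to the pad. The next stroke should go firm, so I'm going gently.

Request:
jog_arm([
  [0,0,0.015,0,0,0,-1],
  [0,-0.003,0.025,0,0,0,-1],
  [0,-0.006,0.035,0,0,0,-1],
  [0,-0.008,0.042,0,0,0,-1],
  [0,-0.009,0.047,0,0,0,-1],
])

```text
clock: 17.07
position: [0.4559, -0.1385, 0.2359]
ee_rot: [0.756, 0.654, 0.0, 0.0]
ft_force: [-6.5, 0.7, 13.1]
grip_width: 0.0
grasp_force: 5.7
```

Request:
jog_arm([
  [0,-0.001,0.004,0,0,0,-1],
  [0,-0.002,0.008,0,0,0,-1],
  [0,-0.002,0.008,0,0,0,-1],
])

```text
clock: 17.32
position: [0.454, -0.1382, 0.2277]
ee_rot: [0.756, 0.654, 0.0, -0.0]
ft_force: [-3.2, 0.8, 10.8]
grip_width: -0.002
grasp_force: 4.9
```

Request:
jog_arm([
  [0,0,0.003,0,0,0,-1],
  [0,-0.001,0.006,0,0,0,-1],
  [0,-0.001,0.006,0,0,0,-1],
])

```text
clock: 17.57
position: [0.4538, -0.1382, 0.2224]
ee_rot: [0.756, 0.654, 0.001, 0.001]
ft_force: [-1.9, 0.9, 11.5]
grip_width: -0.001
grasp_force: 5.7
```

Request:
jog_arm([
  [0,0,0.002,0,0,0,-1],
  [0,0,0.004,0,0,0,-1],
  [0,0,0.004,0,0,0,-1],
])

```text
clock: 17.82
position: [0.4533, -0.1382, 0.2184]
ee_rot: [0.756, 0.654, 0.001, 0.0]
ft_force: [-4.2, 1.3, 12.8]
grip_width: -0.001
grasp_force: 6.7
```

Request:
jog_arm([
  [0,0,0.002,0,0,0,-1],
  [0,0,0.004,0,0,0,-1],
  [0,0,0.004,0,0,0,-1],
])

```text
clock: 18.07
position: [0.4528, -0.1381, 0.2143]
ee_rot: [0.757, 0.654, 0.0, -0.0]
ft_force: [-7.3, 2.0, 15.4]
grip_width: -0.001
grasp_force: 7.5
```

Request:
jog_arm([
  [0,0,0.002,0,0,0,-1],
  [0,0,0.004,0,0,0,-1],
  [0,0,0.004,0,0,0,-1],
])

```text
clock: 18.32
position: [0.4525, -0.138, 0.2102]
ee_rot: [0.757, 0.654, -0.0, -0.001]
ft_force: [-9.3, 2.0, 17.0]
grip_width: 0.002
grasp_force: 8.2
```

Request:
jog_arm([
  [0,0.001,0.002,0,0,0,-1],
  [0,0.001,0.004,0,0,0,-1],
  [0,0.001,0.004,0,0,0,-1],
])

```text
clock: 18.57
position: [0.4535, -0.1383, 0.2063]
ee_rot: [0.757, 0.654, -0.0, -0.001]
ft_force: [-11.2, 2.2, 18.5]
grip_width: -0.001
grasp_force: 9.0
```

Request:
jog_arm([
  [0,0,0.002,0,0,0,-1],
  [0,0,0.002,0,0,0,-1],
])

```text
clock: 18.73
position: [0.4535, -0.1383, 0.2044]
ee_rot: [0.757, 0.654, 0.0, -0.001]
ft_force: [-10.6, 1.3, 19.3]
grip_width: 0.0
grasp_force: 9.7
```

Request:
jog_arm([
  [0,0,0.002,0,0,0,-1],
  [0,0,0.004,0,0,0,-1],
  [0,0,0.004,0,0,0,-1],
])

```text
clock: 18.98
position: [0.4535, -0.1383, 0.2004]
ee_rot: [0.757, 0.654, 0.0, -0.001]
ft_force: [-12.6, 2.4, 20.7]
grip_width: 0.001
grasp_force: 10.5
```

```bash
python3 lev.py
```

```text
tcp v [-0.15214695 -0.09796179  0.20044819] [-12.59340743   2.41908266  20.69237042]
lever pix 908 z range [0.16403352 0.23301833 0.28484074]
shaft angle->lever 0.3850752065526437 163
jaw y 20 [0.06154286 0.06880376 0.07513452 0.07622861]
neck (array([  0.4, 103.2]), array([37.2, 37.6]), 8.1)
shoulder (array([  1.4, 101.9]), array([51.6, 55.6]), 89.72)
```

The force has passed 20 N with the lever at about 0.48 of 0.80. One small margin step, then I'll release and retreat.

Request:
jog_arm([
  [0,0,0.002,0,0,0,-1],
  [0,0,0.003,0,0,0,-1],
  [0,0,0.003,0,0,0,-1],
])

```text
clock: 19.33
position: [0.4535, -0.1383, 0.1976]
ee_rot: [0.757, 0.654, 0.0, -0.001]
ft_force: [-12.5, 2.6, 21.7]
grip_width: -0.003
grasp_force: 11.3
```

Request:
jog_arm([
  [0,0,-0.015,0,0,0,-1],
  [0,0,-0.035,0,0,0,-1],
  [0,0.002,-0.06,0,0,0,-1],
  [0,0.004,-0.09,0,0,0,-1],
  [0,0.006,-0.12,0,0,0,-1],
])

```text
clock: 19.75
position: [0.4596, -0.1391, 0.3175]
ee_rot: [0.757, 0.654, -0.0, -0.0]
ft_force: [0.6, -0.5, -0.4]
grip_width: 0.002
grasp_force: 0.0
```

Request:
jog_arm([
  [0,0,-0.02,0,0,0,-1],
  [0,-0.01,-0.03,0,0,0,-1],
  [0,-0.02,-0.03,0,0,0,-1],
  [0,-0.02,-0.03,0,0,0,-1],
  [0,-0.02,-0.03,0,0,0,-1],
])

```text
clock: 20.17
position: [0.4401, -0.1362, 0.3463]
ee_rot: [0.756, 0.654, 0.0, -0.0]
ft_force: [1.0, -0.0, 0.3]
grip_width: -0.003
grasp_force: 0.0
```

Request:
jog_arm([
  [0,0,0,0,0,0,-1],
  [0,0,0,0,0,0,-1],
  [0,0,0,0,0,0,-1],
  [0,0,0,0,0,0,-1],
  [0,0,0,0,0,0,-1],
])

```text
clock: 20.58
position: [0.4402, -0.1362, 0.3461]
ee_rot: [0.756, 0.654, -0.0, -0.0]
ft_force: [0.4, 0.9, 0.4]
grip_width: 0.001
grasp_force: 0.0
```

```bash
python3 lev.py
python3 - <<'E'
from workcell import optics
import cv2
c=optics.camera("side")["color"][100:310,180:400,::-1]
cv2.imwrite("pics/end.png",cv2.resize(c,None,fx=2.8,fy=2.8,interpolation=cv2.INTER_CUBIC))
E
```

```text
tcp v [-0.16559855 -0.09783872  0.34606229] [0.39521147 0.88446836 0.37974441]
lever pix 346 z range [0.22249181 0.24913634 0.26788738]
shaft angle->lever -0.10525942158334928 150
jaw y 19 [0.05963468 0.06655702 0.07239377 0.07485598]
neck (array([1.00e-01, 1.03e+02]), array([36.4, 37.4]), 8.43)
shoulder (array([  1.1, 101.3]), array([52.6, 56.2]), 89.19)
```

View pics/end.png

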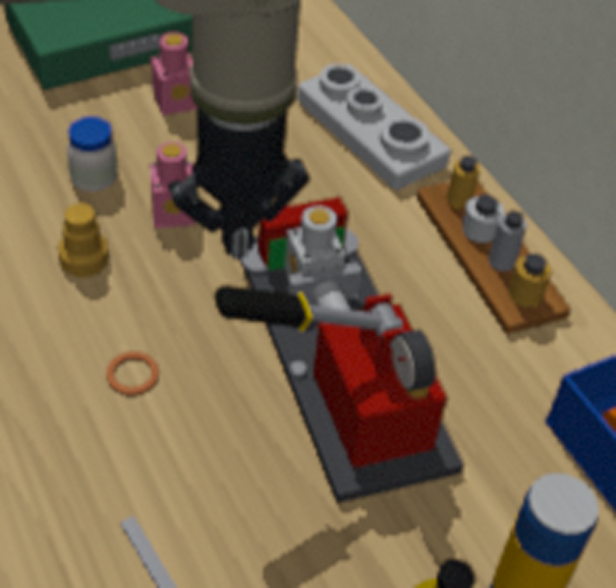

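The end view shows the body upright between the jaws against the green pad, the lever up (grip at crop (265,305)) and the arm clear. The jaw reading fell slightly, so I'm checking whether that is noise.

Run:
```python
from h import *
from workcell import optics
for k in range(4):
    t=optics.camera("top"); j=jaw(t); q=tov(cloud(t)).reshape(-1,3)
    a=q[(abs(q[:,0])<.045)&(abs(q[:,1]-.1)<.045)&(q[:,2]>.122)&(q[:,2]<.145)]
    s=jaw(optics.camera("side"))
    print(len(j),np.percentile(j[:,1],[0,50,90,100]).round(4),"neck",rect(a[:,:2])[0],a[:,1].mean().round(4),"side",len(s),np.percentile(s[:,1],[50,100]).round(4) if len(s) else 0)
```

```text
19 [0.0595 0.0665 0.0732 0.0751] neck [  0.6 103.2] 0.1029 side 25 [0.0622 0.076 ]
20 [0.0596 0.0673 0.0728 0.075 ] neck [  0.8 103.2] 0.103 side 19 [0.065  0.0746]
18 [0.0595 0.0662 0.0726 0.0753] neck [  0.6 103.1] 0.1028 side 23 [0.0636 0.0748]
16 [0.0597 0.0663 0.0725 0.075 ] neck [  0.4 103.1] 0.1027 side 23 [0.0638 0.0739]
```

```bash
python3 -c "
from workcell import workorder
print(workorder.hand_in())"
```

```text
the job is handed in; nothing more can be done
None
```

The job is handed in: the valve body stands upright and square, clamped between the vice jaws. The lever went firm part-way down (about 22 N) on the fifth stroke and is back up. Nothing else was moved, and it took about 21 s of the 59 s allowed.

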